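# Rebuild the paint-cake stack from a spinning supply carousel

## Robot

A 6-joint arm with a two-finger parallel gripper is mounted at the origin on the work surface. World frame = base frame: x ahead of the robot, y to its left, z up, the work surface at z = 0. Lengths are in m, angles in rad, forces in N, time in s.
With the tool pointing down it reaches from about 0.3 to 0.775 m from the base axis. Payload 14.6 kg.
Tool frame: the origin (TCP) lies midway between the tips of the shut fingers; the grasp point (between the pads) lies 19 mm behind it (robot.hold_point_z is the distance from the TCP to the grasp point, in m); z points along the fingers, y is the line along which they close (so a half turn about z gives the same grasp; the last joint's range is limited). The gripper opens to 94 mm and grips with 3 to 60 N. Pads are 16 mm wide; open, the fingers measure 119 mm over their backs; the gripper's body (75 mm by 177 mm) begins 78 mm behind the grasp point.
Start: joints at [-1.179, 0.3, 1.521, -0, 1.321, -0.067], TCP at [0.244, -0.493, 0.205] pointing down, gripper open.
Joint ranges: [-3.03, 3.03], [-0.79, 2.21], [0.23, 2.52], [-1.04, 4.18], [0, 3.07], [-2.55, 2.55]. Speed limits (rad/s): [2.22, 2.22, 2.57, 3.14, 3.14, 3.14].

## Interface

Orientations are given as a unit quaternion [w, x, y, z].
In Python, from plant import readout, eyes, finish_job, finder, robot gives the robot as it stands. The module is installed in compiled form; this text tells all that it offers.
- The arm moves only by the shell command python3 -m creep 'ROWS' [FORCE]. ROWS is JSON, a list of rows, each a list of 7 numbers: the shift along the world's x, y, z in m, then the turn, a rotation vector about the world's x, y, z in degrees, then the opening, from 0 (shut) to 1 (fully open). A call has 1 to 20 rows; each row shifts and turns the commanded pose from where the row before left it; what a row does not reach is not made up. A row lasts 1/10 s, in which the tool goes at most 50 mm and 8.59 degrees, less where a joint would pass 70% of its speed; a pose out of reach is approached as far as the arm can. A call with a gripper value outside its range is refused whole. The fingers move at their own pace and stop on an object; FORCE is the grip in N (left out, the last holds). Time passes only in rows, so rows that do not move let the fingers close. It gives the time, the measured TCP pose, the force, the opening and the grip force at its end, in the units of the state.
- readout.get_state(): the state, without advancing time (a new reading comes with each control period).
- eyes.snapshot(name): name is "scene" or "top" or "wrist"; returns (picture, depth): 420x560x3 uint8, red, green, blue; 420x560 float32, m along the optical axis (not along the pixel's ray), 0 where there is no reading.
- eyes.calibration(name): a dict with "mtx" (3x3 intrinsics, pixels), "cam_to_world" (4x4, takes a point from camera to world coordinates). Camera axes: x right, y up, looking along -z (the intrinsics and any distortion apply to the point x, -y, -z); pixel columns grow to the right and rows downward; lengths in m; the calibration is good to about 2 mm. A picture is of the moment at which its call begins: read the wrist's pose just before it. calibration takes no time and is no camera call; for the wrist camera it gives the pose at the moment of the call.
- finish_job(): hands the job in; it is judged then, once.
Trained networks look in the newest picture that a camera, given by its name, has taken for a name from the list of things; names that differ only in an ending like _2 or _b are one class to them, and where a whole thing is asked for, a point or a joint stands for the part that bears it (a point fixed in the world has none). Each returns a list of dicts, best first, with "confidence" (0 to 1); they miss things now and then, are a little off and sometimes report something else, mostly with a low value. They report only what shows in the picture. A call takes as long as a camera call. They do not tell look-alikes from the thing itself.
- finder.silhouettes(thing, camera): "pixels" (420x560 bool, what is visible of it) and "uv" ([column, row] in pixels, amid what is visible of it).
- finder.spot_point(thing, camera): "uv" ([column, row] in pixels: a listed point, or the origin of a listed thing).
The state is a dict: "time": time; "qpos": joint angles; "qd": joint speeds; "joint_efforts": joint torques, N m; "eef_pos": TCP position; "tcp_rot": TCP orientation; "force": force on the tool from outside, world axes, zero at the start; "torque": the same for the moment, N m; "grip_width": opening from 0.0 (shut) to 1.0 (fully open); "grip_force": force on a finger pad.
Only numpy, scipy, OpenCV 4.12 (cv2) and the standard library are available. Lean on these libraries where they do the work, as an engineer would, in place of code of your own. Each camera call takes 0.05 s, during which the arm holds its last target. There are 200 camera calls.

## Task

Put the three paint cakes together in one neat, centred stack on the white plate: the yellow one is already there, so first take the flat blue cake off the carousel and lay it on the yellow, then lift off the red cake that has slumped against the carousel's hub and lay it flat on the blue. The carousel spins freely at a touch; the cakes chip, so set them down and do not drop or fling them. Leave both paint bottles standing on the carousel and everything else on the table where it is.

Things in the scene. Friction and masses are not known exactly. Their poses are not given: they have to be found in the camera images.
- carousel: Round wooden supply carousel, spins freely without limit; origin on its axis at table level, x and y turn with it. Deck radius 170 mm, top 35 mm above the table. Hub: wooden collar, radius 55 mm, to 60 mm above the table; column, radius 22 mm; over it an overhanging white brush caddy, radius 66 mm, from 133 to 191 mm above the table, brushes up to about 300 mm.
- cake_red: Red disc of hard pressed paint, 64 mm diameter, 22 mm thick, 0.1 kg; origin at the centre of its underside, z out of its top face. Starts slumped on the carousel on the robot's side: outer edge on the deck, underside leaning on the collar's upper edge, tilted about 28 degrees, top face looking outwards from the hub, partly under the brush caddy.
- cake_blue: Blue disc of hard pressed paint, 64 mm diameter, 22 mm thick, about 0.1 kg; origin at the centre of its underside, z axis up out of its top face. It starts lying flat on the carousel's deck, 122 mm from the axis.
- cake_yellow: Yellow disc of hard pressed paint, 64 mm diameter, 22 mm thick, about 0.1 kg; origin at the centre of its underside, z up. It lies on the white plate.
- plate: White ceramic plate, 160 mm rim diameter, rim 16 mm high, fixed to the table; origin at the centre of its underside on the table. It stands to the left or to the right of the carousel.
- paint_green: Green paint bottle with white cap, 50 mm diameter, 150 mm high, loose, standing on the carousel; origin at the centre of its underside.
- paint_purple: Purple paint bottle with white cap, 50 mm diameter, 150 mm high, loose, standing on the carousel's far side; origin at the centre of its underside.
- rinse_pot: Blue ceramic rinsing pot, 90 mm rim diameter, 90 mm high, loose, on the other side of the carousel from the plate; origin at the centre of its underside.
- tape_roll: Yellow roll of tape lying flat, 100 mm diameter, 24 mm high, loose; origin at the centre of its underside.
- palette_knife: Spatula-like palette knife, 200 mm long, lying flat, loose; origin under its middle, handle towards its own -x.
- paint_crimson: Crimson paint bottle, 54 mm diameter, 160 mm high, loose, standing on the table beyond the carousel; origin at the centre of its underside.
- paint_teal: Dark teal paint bottle, 54 mm diameter, 160 mm high, loose, standing on the table beyond the carousel; origin at the centre of its underside.
Mind the look-alikes: they are no part of the job. Several things have the shape of the cake_red; the one meant has the colours described above.

How it is judged:
By the outcome, as a careful person would: the job done as asked, in the order asked, and still so for the second after the job is handed in, with the robot touching nothing.
It also fails if it takes over 72 s, if anything falls off the work surface, if the arm or the gripper's body presses on something with over 40 N, if the wrist force passes 120 N, or if a joint passes its speed limit or range.

## Working session

There is one attempt and no reset: what is moved stays moved. The work goes in short steps, Python scripts to look and compute and a shell command to move; the robot and the scene stay as the last step left them, time stands still between calls to the robot, and variables do not carry over. Pictures are saved under pics/ and viewed, at most 10 in all, crops included, and the job is handed in when it is done.

```bash
mkdir -p pics; cat > h.py <<'E'
import numpy as np, cv2, json
from plant import readout, eyes, finish_job, finder, robot
def world(cam, d, cal=None):
    c=cal or eyes.calibration(cam); K=np.array(c["mtx"]); T=np.array(c["cam_to_world"])
    v,u=np.mgrid[0:d.shape[0],0:d.shape[1]].astype(float)
    x=(u-K[0,2])/K[0,0]*d; y=(v-K[1,2])/K[1,1]*d
    P=np.stack([x,-y,-d,np.ones_like(d)],-1)@T.T
    return P[...,:3]
def save(name,img): cv2.imwrite("pics/"+name,cv2.cvtColor(img,cv2.COLOR_RGB2BGR))
E
python3 - <<'E'
from h import *
ims=[]
for c in("scene","top"):
    p,d=eyes.snapshot(c); np.savez(c+"0.npz",p=p,d=d); save(c+"0.png",p); W=world(c,d)
    print(c,np.round(eyes.calibration(c)["cam_to_world"],3).tolist(), eyes.calibration(c).keys())
    for t in("cake_red","cake_blue","cake_yellow","plate","carousel","paint_green","paint_purple","rinse_pot","tape_roll","palette_knife","paint_crimson","paint_teal"):
        for r in finder.silhouettes(t,c)[:4]:
            m=r["pixels"]&(d>0); 
            if m.sum(): print(t,round(r["confidence"],2),np.round(r["uv"]),m.sum(),np.round(np.median(W[m],0),3),np.round(W[m].min(0),3),np.round(W[m].max(0),3))
print(readout.get_state())
E
```

```text
scene [[0.616, -0.607, 0.502, 0.976], [0.788, 0.461, -0.408, -0.408], [0.016, 0.647, 0.762, 0.82], [0.0, 0.0, 0.0, 1.0]] dict_keys(['mtx', 'cam_to_world'])
cake_red 0.7 [296. 131.] 312 [0.233 0.26  0.021] [ 0.194  0.233 -0.001] [0.259 0.298 0.026]
cake_red 0.63 [180. 210.] 454 [ 0.297 -0.184  0.021] [ 0.238 -0.214  0.   ] [ 0.323 -0.151  0.026]
cake_red 0.59 [203. 338.] 845 [ 0.628 -0.309  0.022] [ 0.582 -0.338 -0.003] [ 0.656 -0.276  0.027]
cake_red 0.58 [298. 151.] 340 [0.315 0.207 0.021] [0.277 0.181 0.   ] [0.341 0.243 0.026]
cake_blue 0.91 [356. 231.] 555 [0.633 0.112 0.056] [0.585 0.084 0.034] [0.659 0.16  0.061]
cake_yellow 0.66 [324. 276.] 1071 [ 0.711 -0.066  0.126] [ 0.65  -0.08   0.035] [0.727 0.023 0.188]
cake_yellow 0.65 [358. 170.] 369 [0.476 0.295 0.026] [0.442 0.269 0.004] [0.504 0.331 0.031]
plate 0.85 [372. 170.] 1217 [0.479 0.318 0.011] [ 0.383  0.042 -0.003] [0.616 0.387 0.294]
carousel 0.81 [306. 254.] 12727 [ 0.626 -0.028  0.036] [ 0.39  -0.171 -0.005] [0.767 0.294 0.297]
paint_green 0.74 [255. 239.] 965 [ 0.549 -0.116  0.122] [ 0.464 -0.133  0.035] [ 0.562 -0.0
[... 2504 characters left out ...]
17  0.296]
{'time': 1.3, 'qpos': array([-1.17862846e+00,  2.99896797e-01,  1.52098497e+00,  2.04852443e-05,
        1.32072738e+00, -6.66044516e-02]), 'qd': array([ 0.00059624, -0.00031761, -0.00048148,  0.0014432 ,  0.00051202,
       -0.00173538]), 'joint_efforts': array([ 2.17246445e-03, -5.31656241e+01, -3.52916265e+01,  7.09133246e-02,
        2.12355639e-02,  6.05194742e-06]), 'eef_pos': array([ 0.24356223, -0.49311858,  0.20545371]), 'tcp_rot': array([-9.74605307e-06,  9.73806730e-01,  2.27377334e-01,  8.45631624e-06]), 'force': array([-0.62319861,  0.70274987,  0.16257892]), 'torque': array([ 0.00859471, -0.04197236, -0.00475759]), 'grip_force': 0.0, 'grip_width': 0.9975225559847468}
```

```bash
python3 - <<'E'
from h import *
p=np.load("top0.npz")["p"]
save("top0c.png",cv2.resize(p[90:330,130:430],(750,600),interpolation=cv2.INTER_CUBIC))
E
```

```text
(no output)
```

View pics/top0c.png

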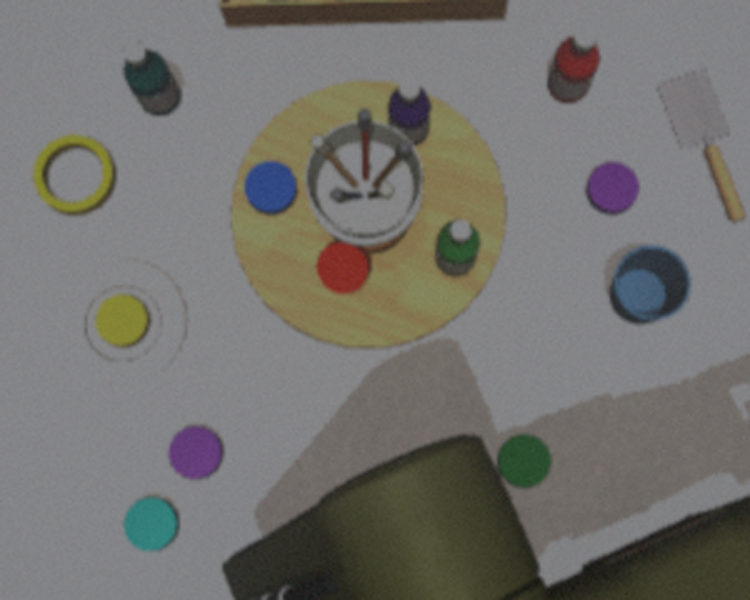

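View pics/scene0.png

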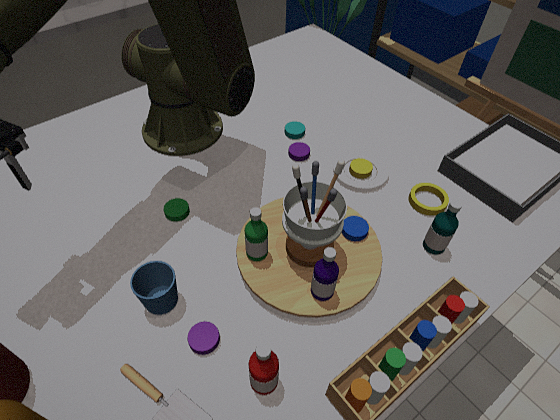

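The red cake is at crop px (343,267), on the deck against the hub. The look-alikes are purple at (195,452) and (612,187), teal at (151,523) and green at (524,460), all lying on the table. Only the first is red and leaning on the carousel's hub on the robot's side, and the enlarged crop confirms it. Blue lies at (271,187) and yellow on the plate at (122,320).

```bash
cat >> h.py <<'E'
def masks(p):
    h=cv2.cvtColor(p,cv2.COLOR_RGB2HSV).astype(int); H,S,V=h[...,0],h[...,1],h[...,2]
    sat=(S>140)&(V>60)
    return dict(red=((H<6)|(H>174))&sat, blue=(H>106)&(H<122)&(S>150)&(V>60), yellow=(H>26)&(H<33)&(S>170)&(V>90))
def comp(m):
    n,l,s,c=cv2.connectedComponentsWithStats(m.astype(np.uint8)); 
    return [(l==i) for i in range(1,n) if s[i,4]>60]
def ray(cam,uv,z,cal=None):
    c=cal or eyes.calibration(cam); K=np.array(c["mtx"]); T=np.array(c["cam_to_world"])
    d=T[:3,:3]@np.array([(uv[0]-K[0,2])/K[0,0],-(uv[1]-K[1,2])/K[1,1],-1]); o=T[:3,3]
    return o+d*(z-o[2])/d[2]
E
python3 - <<'E'
from h import *
from scipy.optimize import least_squares
for c in("top","scene"):
    f=np.load(c+"0.npz");p,d=f["p"],f["d"];W=world(c,d)
    for k,m in masks(p).items():
        for q in comp(m):
            w=W[q&(d>0)]
            if len(w)<60: continue
            v,u=np.nonzero(q); print(c,k,len(w),np.round([u.mean(),v.mean()]),"med",np.round(np.median(w,0),3),"mid",np.round((np.percentile(w,2,0)+np.percentile(w,98,0))/2,3))
    # deck circle
    m=(abs(W[...,2]-.035)<.008)&(np.hypot(W[...,0]-.598,W[...,1])<.2)&(d>0)
    h=cv2.convexHull(np.argwhere(cv2.morphologyEx(m.astype(np.uint8),cv2.MORPH_OPEN,np.ones((3,3))))[:,::-1].astype(np.int32))[:,0]
    P=np.array([ray(c,x,.035) for x in h])
    r=least_squares(lambda a:np.hypot(P[:,0]-a[0],P[:,1]-a[1])-.17,[.598,0],loss="soft_l1",f_scale=.003);print(c,"axis",r.x.round(4),np.abs(r.fun).mean().round(4))
print("wrist",np.round(eyes.calibration("wrist")["cam_to_world"],3).tolist(),np.round(eyes.calibration("wrist")["mtx"],0).tolist(), robot.hold_point_z)
E
```

```text
top red 108 [238.  74.] med [0.899 0.11  0.096] mid [0.9   0.11  0.096]
top red 91 [361. 116.] med [ 0.75  -0.255  0.11 ] mid [ 0.752 -0.256  0.109]
top red 310 [267. 197.] med [0.52  0.03  0.071] mid [0.519 0.029 0.07 ]
top blue 87 [267.  74.] med [0.898 0.024 0.097] mid [0.899 0.023 0.096]
top blue 263 [238. 164.] med [0.625 0.116 0.058] mid [0.625 0.117 0.058]
top axis [ 0.5972 -0.0013] 0.001
scene red 249 [455. 303.] med [0.9   0.11  0.094] mid [0.898 0.133 0.061]
scene red 559 [263. 367.] med [ 0.776 -0.268  0.109] mid [ 0.768 -0.26   0.111]
scene blue 576 [455.   5.] med [-0.008  1.395  0.019] mid [-0.038  1.432  0.02 ]
scene blue 335 [485.  49.] med [ 0.198  1.384 -0.091] mid [ 0.211  1.421 -0.091]
scene blue 424 [355. 226.] med [0.628 0.116 0.056] mid [0.628 0.117 0.057]
scene blue 273 [426. 329.] med [0.9   0.022 0.094] mid [0.9   0.022 0.094]
scene axis [ 0.599 -0.003] 0.0009
wrist [[0.442, 0.872, 0.212, 0.303], [-0.897, 0.429, 0.105, -0.463], [0.001, -0.237, 0.972, 0.384], [0.0, 0.0, 0.0, 1.0]] [[308.0, 0.0, 276.0], [0.0, 308.0, 207.0], [0.0, 0.0, 1.0]] 0.0188
```

```bash
python3 -m creep '[[0.01,0.0385,0.008,0,0,2.8,1],[0.01,0.0385,0.008,0,0,2.8,1],[0.01,0.0385,0.008,0,0,2.8,1],[0.01,0.0385,0.008,0,0,2.8,1],[0.01,0.0385,0.008,0,0,2.8,1],[0.01,0.0385,0.008,0,0,2.8,1],[0.01,0.0385,0.005,0,0,2.8,1],[0.01,0.0385,0.005,0,0,2.8,1],[0.01,0.0385,0.005,0,0,2.8,1],[0.01,0.0385,0.005,0,0,2.8,1],[0.01,0.0385,0.005,0,0,2.8,1],[0.01,0.0385,0.005,0,0,2.8,1],[0.01,0.0385,0.005,0,0,2.8,1],[0.01,0.0385,0.002,0,0,2.8,1],[0.01,0.0385,0,0,0,2.8,1],[0.01,0.0385,0,0,0,2.8,1],[0.01,0.0385,0,0,0,2.8,1],[0.01,0.0385,0,0,0,2.8,1]]' 20
```

```text
time: 3.1
eef_pos: [0.4236, 0.2017, 0.2905]
tcp_rot: [0.0, 0.784, 0.621, 0.0]
force: [0.2, -0.4, -0.0]
grip_width: 1.001
grip_force: 0.0
```

```bash
cat >> h.py <<'E'
def wristlook(name,colors,show=False):
    """fit ellipse centre of disc faces: colour -> plane z"""
    cal=eyes.calibration("wrist"); p,d=eyes.snapshot("wrist"); save(name,p); W=world("wrist",d,cal); M=masks(p)
    np.savez(name[:-4]+".npz",p=p,d=d,T=cal["cam_to_world"],K=cal["mtx"])
    for k,z in colors.items():
        for q in comp(M[k]):
            if q.sum()<800: continue
            w=W[q&(d>0)]; zz=np.percentile(w[:,2],70) ; t=z if z else zz
            f=q&(abs(W[...,2]-zz)<.005); v,u=np.nonzero(f)
            (cx,cy),R=cv2.minEnclosingCircle(np.array([ray("wrist",x,t,cal)[:2] for x in zip(u,v)],np.float32)*1000)
            g=np.array([ray("wrist",x,t,cal)[:2] for x in zip(u,v)]).mean(0)
            print(k,"n",f.sum(),"ztop",zz.round(4),"circ",round(cx,1),round(cy,1),"R",round(R,1),"mean",(g*1000).round(1),"touches edge" if (u.min()==0 or u.max()==559 or v.min()==0 or v.max()==419) else "")
    return p,d,W
E
python3 - <<'E'
from h import *
p,d,W=wristlook("w1.png",dict(yellow=None,blue=None))
r=finder.silhouettes("plate","wrist")
for x in r[:2]:
    w=W[x["pixels"]&(d>0)]; print("plate",x["confidence"],x["pixels"].sum(),np.percentile(w,[1,99],0).round(4))
r=finder.spot_point("plate","wrist")
for x in r[:2]: print(x["confidence"],x["uv"],ray("wrist",x["uv"],0).round(4))
E
```

```text
yellow n 1068 ztop 0.0239 circ 655.9 368.8 R 48.8 mean [651.4 349.1] touches edge
yellow n 1601 ztop 0.0271 circ 468.7 304.8 R 30.2 mean [468.9 305.2] 
blue n 1500 ztop 0.057 circ 622.9 119.6 R 31.5 mean [623.2 120.1] 
plate 0.7 8883 [[0.3935 0.2334 0.0031]
 [0.5428 0.3825 0.0167]]
```

View pics/w1.png

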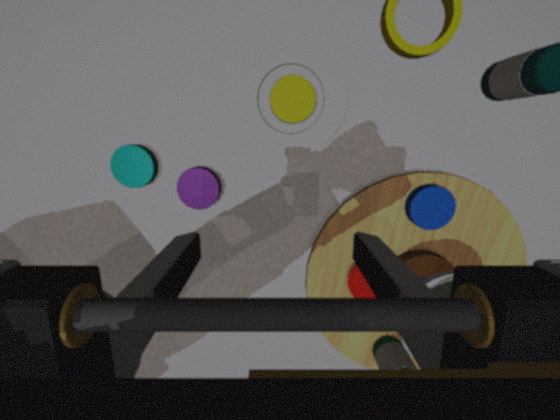

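The wrist view shows yellow at px (293,99) on the plate, blue at (431,207) on the deck and red at (362,282) beside the hub. Next I hover over blue.

```bash
python3 -m creep '[[0.025,-0.0105,-0.005,0,0,0,1],[0.025,-0.0105,-0.005,0,0,0,1],[0.025,-0.0105,-0.01,0,0,0,1],[0.025,-0.0105,-0.01,0,0,0,1],[0.025,-0.0105,-0.02,0,0,0,1],[0.025,-0.0105,-0.02,0,0,0,1],[0.025,-0.0105,-0.03,0,0,0,1],[0.025,-0.0105,-0.03,0,0,0,1],[0,0,-0.02,0,0,0,1],[0,0,0,0,0,0,1]]' && python3 - <<'E'
from h import *
p,d,W=wristlook("w2.png",dict(blue=.057))
T=np.load("w2.npz")["T"];print(readout.get_state()["eef_pos"],readout.get_state()["tcp_rot"].round(4))
E
```

```text
time: 4.25
eef_pos: [0.6224, 0.1142, 0.1374]
tcp_rot: [-0.001, 0.785, 0.62, -0.002]
force: [-0.1, 0.3, 0.3]
grip_width: 0.998
grip_force: 0.0
blue n 3473 ztop 0.057 circ 625.4 119.6 R 30.9 mean [625.4 120.2] 
[0.62300041 0.11478963 0.13991419] [-5.000e-04  7.847e-01  6.198e-01 -9.000e-04]
```

```bash
python3 -m creep '[[0.0025,0.004,-0.02,0,0,0,1],[0,0,-0.025,0,0,0,1],[0,0,-0.02,0,0,0,1],[0,0,-0.015,0,0,0,1],[0,0,-0.01,0,0,0,1],[0,0,-0.006,0,0,0,1],[0,0,-0.004,0,0,0,1],[0,0,0,0,0,0,1]]' && python3 - <<'E'
from h import *
p,d,W=wristlook("w3.png",dict(blue=.057))
s=readout.get_state();print(s["eef_pos"],s["force"])
E
```

```text
time: 5.1
eef_pos: [0.6262, 0.1199, 0.0406]
tcp_rot: [0.0, 0.784, 0.62, 0.0]
force: [0.1, 0.5, 0.9]
grip_width: 0.999
grip_force: 0.0
blue n 7656 ztop 0.057 circ 625.0 119.7 R 31.2 mean [625.7 121.5] 
[0.62629846 0.11992169 0.04094781] [ 0.4026961  -0.37098565  0.76211324]
```

View pics/w3.png

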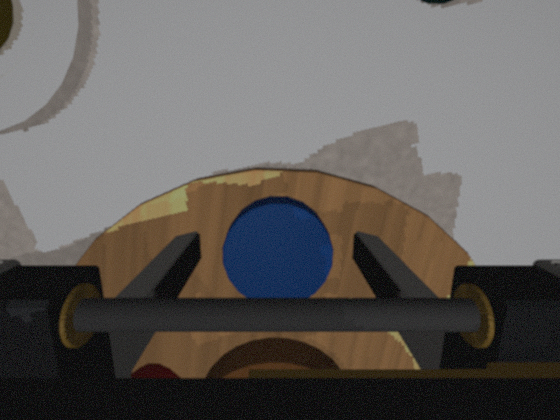

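The picture shows blue centred between the open fingers, centre about px (278,252). I close on it.

```bash
python3 -m creep '[[0,0,0,0,0,0,0.75],[0,0,0,0,0,0,0.7],[0,0,0,0,0,0,0.6],[0,0,0,0,0,0,0.5],[0,0,0,0,0,0,0.4],[0,0,0,0,0,0,0.4],[0,0,0,0,0,0,0.4]]' 20 && python3 -m creep '[[0,0,0.003,0,0,0,0.4],[0,0,0.006,0,0,0,0.4],[0,0,0.01,0,0,0,0.4],[0,0,0.015,0,0,0,0.4],[0,0,0.02,0,0,0,0.4],[0,0,0.02,0,0,0,0.4]]' && python3 - <<'E'
from h import *
s=readout.get_state();z=s["eef_pos"][2];print(s["eef_pos"])
p,d,W=wristlook("w4.png",dict(blue=z+.0165))
E
```

```text
time: 5.85
eef_pos: [0.6262, 0.1199, 0.0406]
tcp_rot: [0.0, 0.784, 0.62, 0.0]
force: [-0.2, 0.4, 2.0]
grip_width: 0.676
grip_force: 20.0
time: 6.45
eef_pos: [0.6262, 0.1199, 0.1165]
tcp_rot: [0.0, 0.784, 0.62, 0.0]
force: [-0.1, 0.2, -1.2]
grip_width: 0.672
grip_force: 20.0
[0.62617025 0.11989838 0.11647975]
blue n 7846 ztop 0.1329 circ 624.5 119.6 R 31.3 mean [625.1 121.9]
```

```bash
python3 -m creep '[[-0.005,0.007,0.01,0,0,0,0.4],[-0.012,0.01,0.01,0,0,0,0.4],[-0.02,0.013,0.01,0,0,0,0.4],[-0.025,0.015,0,0,0,0,0.4],[-0.025,0.015,0,0,0,0,0.4],[-0.025,0.015,0,0,0,0,0.4],[-0.025,0.015,0,0,0,0,0.4],[-0.02,0.015,0,0,0,0,0.4],[-0.01,0.007,0,0,0,0,0.4],[-0.005,0.005,0,0,0,0,0.4],[0,0,0,0,0,0,0.4]]' && python3 - <<'E'
from h import *
s=readout.get_state();z=s["eef_pos"][2];print(s["eef_pos"])
p,d,W=wristlook("w5.png",dict(blue=z+.0165,yellow=.0275))
E
```

```text
time: 7.6
eef_pos: [0.454, 0.2372, 0.1445]
tcp_rot: [0.0, 0.784, 0.621, 0.0]
force: [-0.2, -0.2, -1.4]
grip_width: 0.677
grip_force: 20.0
[0.45400544 0.23719531 0.14451041]
blue n 7563 ztop 0.161 circ 452.4 237.1 R 31.2 mean [452.9 239.1] 
yellow n 2130 ztop 0.0239 circ 653.7 367.5 R 48.3 mean [647.7 343.3] touches edge
yellow n 3403 ztop 0.027 circ 469.0 305.2 R 30.5 mean [469.2 305.9]
```

```bash
python3 -m creep '[[0.0035,0.014,0,0,0,0,0.4],[0.0035,0.015,0,0,0,0,0.4],[0.0035,0.015,0,0,0,0,0.4],[0.0035,0.014,0,0,0,0,0.4],[0.003,0.010,0,0,0,0,0.4],[0,0,-0.02,0,0,0,0.4],[0,0,-0.025,0,0,0,0.4],[0,0,-0.02,0,0,0,0.4],[0,0,-0.015,0,0,0,0.4],[0,0,-0.01,0,0,0,0.4],[0,0,-0.009,0,0,0,0.4],[0,0,-0.005,0,0,0,0.4],[0,0,-0.003,0,0,0,0.4],[0,0,0,0,0,0,0.4]]' && python3 -m creep '[[0,0,-0.001,0,0,0,0.4],[0,0,-0.001,0,0,0,0.4],[0,0,0,0,0,0,0.4]]'
```

```text
time: 9.05
eef_pos: [0.4711, 0.3049, 0.0375]
tcp_rot: [0.0, 0.784, 0.62, 0.0]
force: [0.2, 0.5, -1.4]
grip_width: 0.678
grip_force: 20.0
time: 9.35
eef_pos: [0.4711, 0.3049, 0.0356]
tcp_rot: [0.0, 0.784, 0.62, 0.0]
force: [-1.0, -0.2, -1.9]
grip_width: 0.674
grip_force: 20.0
```

```bash
python3 -m creep '[[0,0,-0.001,0,0,0,0.4],[0,0,-0.001,0,0,0,0.4],[0,0,0,0,0,0,0.4]]'; python3 -m creep '[[0,0,-0.0007,0,0,0,0.4],[0,0,0,0,0,0,0.4]]'
```

```text
time: 9.65
eef_pos: [0.471, 0.3048, 0.0333]
tcp_rot: [-0.0, 0.784, 0.62, -0.0]
force: [-0.2, 0.2, -1.4]
grip_width: 0.672
grip_force: 20.0
time: 9.85
eef_pos: [0.471, 0.3048, 0.0326]
tcp_rot: [-0.0, 0.784, 0.62, -0.0]
force: [-0.1, -0.1, -2.1]
grip_width: 0.677
grip_force: 20.0
```

```bash
python3 -m creep '[[0,0,-0.0006,0,0,0,0.4],[0,0,0,0,0,0,0.4]]'; python3 -m creep '[[0,0,-0.0006,0,0,0,0.4],[0,0,0,0,0,0,0.4]]'
```

```text
time: 10.05
eef_pos: [0.4711, 0.3049, 0.0326]
tcp_rot: [0.0, 0.784, 0.62, 0.0]
force: [-2.8, -0.7, 4.3]
grip_width: 0.678
grip_force: 20.0
time: 10.25
eef_pos: [0.4711, 0.3049, 0.0325]
tcp_rot: [0.0, 0.784, 0.62, 0.0]
force: [-5.5, -2.8, 11.2]
grip_width: 0.676
grip_force: 20.0
```

```bash
python3 -m creep '[[0,0,0.001,0,0,0,0.4],[0,0,0,0,0,0,0.68],[0,0,0,0,0,0,0.72],[0,0,0,0,0,0,0.8],[0,0,0,0,0,0,0.85],[0,0,0,0,0,0,0.85]]' && python3 -m creep '[[0,0,0.005,0,0,0,0.9],[0,0,0.01,0,0,0,1],[0,0,0.02,0,0,0,1],[0,0,0.03,0,0,0,1],[-0.005,-0.02,0.03,0,0,0,1],[-0.006,-0.025,0.02,0,0,0,1],[-0.006,-0.025,0,0,0,0,1],[0,0,0,0,0,0,1]]' && python3 - <<'E'
from h import *
s=readout.get_state();print(s["eef_pos"])
p,d,W=wristlook("w6.png",dict(blue=.0495,yellow=.0275))
p,d=eyes.snapshot("top"); np.savez("top1.npz",p=p,d=d); W=world("top",d)
m=masks(p)
for k in("red","blue"):
  for q in comp(m[k]): print(k,q.sum(),np.median(W[q],0).round(3))
P=np.hstack([cv2.resize(p[140:260,150:350],(500,300)),]); w=cv2.imread("pics/w6.png")[...,::-1]
save("c6.png",np.vstack([cv2.resize(p[140:260,150:350],(500,300),interpolation=cv2.INTER_CUBIC),cv2.resize(w[0:240,100:500],(500,300))]))
E
```

```text
time: 10.85
eef_pos: [0.4711, 0.3049, 0.0325]
tcp_rot: [-0.0, 0.784, 0.62, 0.0]
force: [-0.1, 0.6, -0.0]
grip_width: 0.849
grip_force: 0.0
time: 11.65
eef_pos: [0.454, 0.2332, 0.1492]
tcp_rot: [0.0, 0.785, 0.62, 0.001]
force: [0.2, -0.3, -0.4]
grip_width: 0.998
grip_force: 0.0
[0.45399865 0.23316194 0.14920688]
blue n 3722 ztop 0.049 circ 469.4 303.8 R 30.7 mean [470.2 304.3] 
yellow n 1929 ztop 0.0239 circ 653.5 366.3 R 48.0 mean [647.7 342.2] touches edge
red 110 [0.9   0.11  0.096]
red 98 [ 0.75  -0.254  0.11 ]
red 312 [0.52  0.029 0.071]
blue 86 [0.898 0.022 0.096]
```

View pics/c6.png

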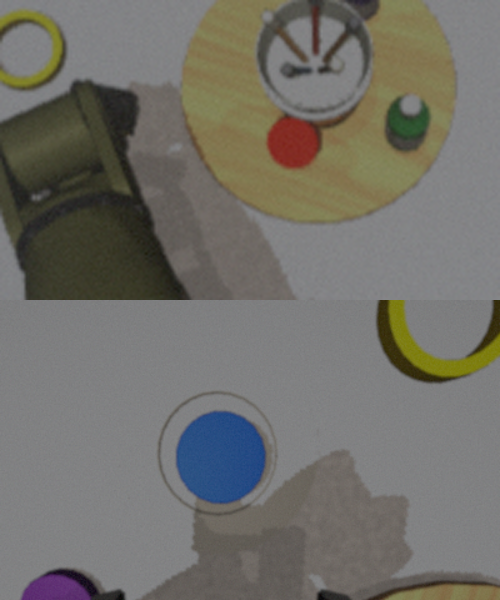

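Blue sits on yellow: centred to about 1.5 mm, top at 49 mm. Red, at crop px (293,142), has not moved. I swing round to look at it along its own axis.

```bash
python3 -m creep '[[0,-0.005,0.008,0,0,8,1],[0,-0.015,0.008,0,0,8,1],[0,-0.018,0.005,0,0,8,1],[0,-0.018,0,0,0,8,1],[0.002,-0.02,0,0,0,8,1],[0.003,-0.02,0,0,0,8,1],[0.004,-0.02,0,0,0,8,1],[0.004,-0.02,0,0,0,8,1],[0.004,-0.02,0,0,0,8,1],[0.003,-0.015,0,0,0,8,1],[0.002,-0.01,-0.003,-2.6,-6.5,0,1],[0.001,-0.005,-0.003,-2.6,-6.5,0,1],[0,0,-0.002,-2.6,-6.5,0,1],[0,0,0,-2.6,-6.5,0,1],[0,0,0,0,0,0,1]]' && cat > red.py <<'E'
from h import *
import sys
from scipy.optimize import least_squares
from scipy.spatial.transform import Rotation as Ro
s=readout.get_state(); q=s["tcp_rot"];R=Ro.from_quat(q[[1,2,3,0]]).as_matrix();t=s["eef_pos"]
cal=eyes.calibration("wrist"); p,d=eyes.snapshot("wrist"); save(sys.argv[1],p); W=world("wrist",d,cal)
q=max([c for c in comp(masks(p)["red"])],key=lambda m:m.sum() if np.linalg.norm(np.median(W[m&(d>0)],0)-[.52,.03,.07])<.08 else 0)
w=W[q&(d>0)]
c=np.median(w,0)
for _ in range(6):
    k=w if _==0 else w[abs((w-c)@n)<.003]
    c=k.mean(0); n=np.linalg.svd(k-c,full_matrices=False)[2][2]; n*=np.sign(n[2])
face=q&(abs((W-c)@n)<.004)&(d>0); w=W[face]; k=w
e1=np.cross([0,0,1],n);e1/=np.linalg.norm(e1);e2=np.cross(n,e1) # e1 tangential, e2 uphill
uv=np.c_[(k-c)@e1,(k-c)@e2]; (a,b),rad=cv2.minEnclosingCircle((uv*1000).astype(np.float32))
top=c+e1*a/1000+e2*b/1000
print("n",n.round(3),"tilt",np.degrees(np.arccos(n[2])).round(1),"az",np.degrees(np.arctan2(n[1],n[0])).round(1),"top",top.round(4),"R",round(rad,1),"npts",len(w),"e2 range",np.percentile(uv[:,1]*1000,[0,100]).round(1),"e1",np.percentile(uv[:,0]*1000,[0,100]).round(1))
print("azimuth of top from axis",np.degrees(np.arctan2(top[1]+.002,top[0]-.598)).round(1))
print("tcp",t.round(4),"toolz",R[:,2].round(3),"tooly",R[:,1].round(3),"toolx",R[:,0].round(3))
g=top-n*.019
dlt=g-t; print("grasp tcp",g.round(4),"delta",dlt.round(4),"in tool xyz",(R.T@dlt).round(4))
Rt=np.c_[np.cross(-e1*np.sign(-e1@R[:,1]),-n)*-1*-1,0*n,0*n]
y=e1*np.sign(e1@R[:,1]); z=-n; x=np.cross(y,z); print("rotvec deg",np.degrees(Ro.from_matrix(np.c_[x,y,z]@R.T).as_rotvec()).round(2))
E
python3 red.py w7.png
```

```text
time: 13.25
eef_pos: [0.4758, 0.0501, 0.1598]
tcp_rot: [0.238, 0.195, 0.95, -0.043]
force: [0.8, 0.6, -0.2]
grip_width: 0.997
grip_force: 0.0
n [-0.438  0.176  0.881] tilt 28.2 az 158.1 top [0.5172 0.0318 0.0688] R 31.8 npts 3393 e2 range [-30.8  32. ] e1 [-30.5  30.8]
azimuth of top from axis 157.3
tcp [0.4758 0.0501 0.1598] toolz [ 0.437 -0.174 -0.883] tooly [0.391 0.92  0.012] toolx [-0.81  0.35 -0.47]
grasp tcp [0.5256 0.0285 0.0521] delta [ 0.0498 -0.0216 -0.1077] in tool xyz [ 0.0027 -0.0017  0.1205]
rotvec deg [-0.68  0.11  1.11]
```

View pics/w7.png

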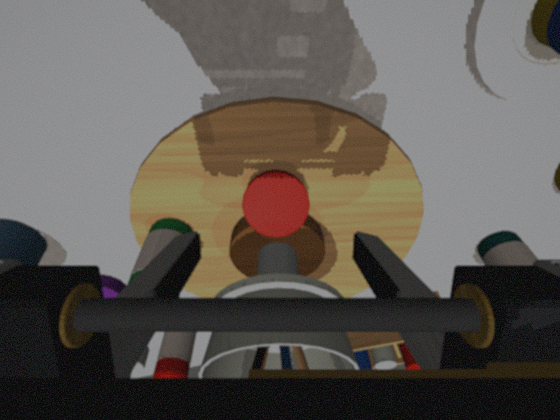

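Red's face is fully visible at px (276,203). It tilts 28° facing azimuth 158°, and the tool is already lined up with it, so I approach along its axis.

```bash
python3 -m creep '[[-0.002,0.0009,-0.0012,-0.6,0.1,1,1],[0.0087,-0.0035,-0.0177,0,0,0,1],[0.0109,-0.0044,-0.0221,0,0,0,1],[0.0087,-0.0035,-0.0177,0,0,0,1],[0.0087,-0.0035,-0.0177,0,0,0,1],[0.0066,-0.0026,-0.0132,0,0,0,1],[0,0,0,0,0,0,1]]' && python3 red.py w8.png
```

```text
time: 14.0
eef_pos: [0.519, 0.0315, 0.0693]
tcp_rot: [0.237, 0.187, 0.952, -0.046]
force: [0.1, 0.5, 0.7]
grip_width: 1.004
grip_force: 0.0
n [-0.438  0.177  0.881] tilt 28.2 az 158.0 top [0.5171 0.0319 0.0688] R 31.8 npts 7613 e2 range [-30.4  32.6] e1 [-30.9  31. ]
azimuth of top from axis 157.3
tcp [0.519  0.0315 0.0693] toolz [ 0.434 -0.177 -0.884] tooly [ 0.378  0.926 -0.   ] toolx [-0.818  0.334 -0.468]
grasp tcp [0.5254 0.0285 0.052 ] delta [ 0.0064 -0.003  -0.0173] in tool xyz [ 0.0018 -0.0004  0.0186]
rotvec deg [-0.1  -0.25  0.21]
```

```bash
python3 -m creep '[[0.0029,-0.0006,-0.0071,0,0,0,1],[0.0024,-0.0008,-0.0057,0,0,0,1],[0.0016,-0.0006,-0.0038,0,0,0,1],[0,0,0,0,0,0,1],[0,0,0,0,0,0,0.76],[0,0,0,0,0,0,0.71]]' && python3 -m creep '[[0,0,0,0,0,0,0.65],[0,0,0,0,0,0,0.55],[0,0,0,0,0,0,0.4],[0,0,0,0,0,0,0.4]]' 25
```

```text
time: 14.65
eef_pos: [0.5256, 0.0303, 0.0546]
tcp_rot: [0.239, 0.186, 0.952, -0.046]
force: [-0.5, 0.4, 0.2]
grip_width: 0.864
grip_force: 0.0
time: 15.05
eef_pos: [0.5256, 0.0303, 0.0544]
tcp_rot: [0.239, 0.186, 0.952, -0.046]
force: [-0.9, 0.1, 2.2]
grip_width: 0.674
grip_force: 25.0
```

```bash
python3 -m creep '[[-0.0013,0.0005,0.0026,0,0,0,0.4],[-0.0026,0.0011,0.0053,0,0,0,0.4],[-0.0044,0.0018,0.0088,0,0,0,0.4],[-0.0087,0.0035,0.0177,0,0,0,0.4],[-0.0087,0.0035,0.0177,0,0,0,0.4],[-0.0087,0.0035,0.0177,0,0,0,0.4],[-0.0087,0.0035,0.0177,0,0,0,0.4],[-0.0087,0.0035,0.0177,0,0,0,0.4],[0,0,0,0,0,0,0.4]]' && sed -i 's/<.08 else/<.15 else/' red.py && python3 red.py w9.png
```

```text
time: 15.95
eef_pos: [0.4739, 0.0518, 0.1621]
tcp_rot: [0.241, 0.186, 0.952, -0.045]
force: [0.3, 0.3, -0.8]
grip_width: 0.677
grip_force: 25.0
n [-0.441  0.176  0.88 ] tilt 28.4 az 158.2 top [0.4661 0.0542 0.1766] R 32.3 npts 8587 e2 range [-29.2  28.8] e1 [-31.8  31.9]
azimuth of top from axis 156.9
tcp [0.4739 0.0518 0.1621] toolz [ 0.441 -0.175 -0.88 ] tooly [0.376 0.927 0.004] toolx [-0.815  0.333 -0.474]
grasp tcp [0.4745 0.0508 0.1599] delta [ 0.0006 -0.001  -0.0023] in tool xyz [ 0.0003 -0.0007  0.0024]
rotvec deg [-0.25  0.07  0.32]
```

Red is held square in the gripper. I level it and bring it beside the stack.

```bash
python3 -m creep '[[-0.004,0.005,0.004,2.6,6.58,0,0.4],[-0.004,0.01,0.004,2.6,6.58,0,0.4],[-0.002,0.01,0,2.6,6.58,0,0.4],[0,0.015,0,2.6,6.58,0,0.4],[0.005,0.02,0,0,0,0,0.4],[0.008,0.022,0,0,0,0,0.4],[0.01,0.024,0,0,0,0,0.4],[0.01,0.025,0,0,0,0,0.4],[0.01,0.025,0,0,0,0,0.4],[0.01,0.025,0,0,0,0,0.4],[0.01,0.022,0,0,0,0,0.4],[0.006,0.014,0,0,0,0,0.4],[0.003,0.01,0,0,0,0,0.4],[0,0,0,0,0,0,0.4],[0,0,0,0,0,0,0.4]]' && python3 - <<'E'
from h import *
from scipy.spatial.transform import Rotation as Ro
s=readout.get_state();t=s["eef_pos"];q=s["tcp_rot"];R=Ro.from_quat(q[[1,2,3,0]]).as_matrix();print(t,R.round(4).tolist())
p,d,W=wristlook("w10.png",dict(red=t[2]+.0166,blue=.0495,yellow=.0275))
E
```

```text
time: 17.5
eef_pos: [0.5356, 0.2777, 0.1669]
tcp_rot: [-0.002, 0.192, 0.981, -0.002]
force: [-0.0, -0.0, 0.3]
grip_width: 0.675
grip_force: 25.0
[0.53560197 0.27765592 0.16692879] [[-0.9263, 0.3767, -0.0046], [0.3767, 0.9263, -0.0022], [0.0034, -0.0037, -1.0]]
red n 8550 ztop 0.1831 circ 533.6 277.6 R 31.6 mean [531.9 278.4] 
blue n 3282 ztop 0.049 circ 469.6 303.7 R 30.6 mean [469.8 303.8]
```

```bash
python3 -m creep '[[-0.008,0.0034,0,0.13,-0.26,0,0.4],[-0.015,0.0063,0,0,0,0,0.4],[-0.018,0.0076,0,0,0,0,0.4],[-0.015,0.0063,0,0,0,0,0.4],[-0.0086,0.0036,0,0,0,0,0.4],[0,0,-0.015,0,0,0,0.4],[0,0,-0.025,0,0,0,0.4],[0,0,-0.025,0,0,0,0.4],[0,0,-0.018,0,0,0,0.4],[0,0,-0.012,0,0,0,0.4],[0,0,-0.007,0,0,0,0.4],[0,0,-0.004,0,0,0,0.4],[0,0,-0.002,0,0,0,0.4],[0,0,0,0,0,0,0.4]]'; python3 -m creep '[[0,0,-0.001,0,0,0,0.4],[0,0,-0.001,0,0,0,0.4],[0,0,0,0,0,0,0.4]]'
```

```text
time: 18.95
eef_pos: [0.4714, 0.3055, 0.0599]
tcp_rot: [0.001, 0.192, 0.981, 0.001]
force: [0.3, -0.8, -1.0]
grip_width: 0.679
grip_force: 25.0
time: 19.25
eef_pos: [0.4712, 0.3054, 0.0576]
tcp_rot: [0.0, 0.192, 0.981, 0.0]
force: [0.3, -0.0, -1.6]
grip_width: 0.673
grip_force: 25.0
```

```bash
python3 -m creep '[[0,-0.0003,-0.001,0,0,0,0.4],[0,0,-0.0008,0,0,0,0.4],[0,0,0,0,0,0,0.4]]'; python3 -m creep '[[0,0,-0.0007,0,0,0,0.4],[0,0,0,0,0,0,0.4]]';  python3 -m creep '[[0,0,-0.0006,0,0,0,0.4],[0,0,0,0,0,0,0.4]]'
```

```text
time: 19.55
eef_pos: [0.4711, 0.3051, 0.0556]
tcp_rot: [0.0, 0.192, 0.981, 0.0]
force: [-0.8, 0.4, 0.3]
grip_width: 0.671
grip_force: 25.0
time: 19.75
eef_pos: [0.4711, 0.3051, 0.055]
tcp_rot: [0.0, 0.192, 0.981, 0.0]
force: [-0.3, 0.1, -2.4]
grip_width: 0.679
grip_force: 25.0
time: 19.95
eef_pos: [0.4712, 0.3051, 0.0548]
tcp_rot: [0.0, 0.192, 0.981, 0.0]
force: [-1.9, -1.3, 3.7]
grip_width: 0.672
grip_force: 25.0
```

```bash
python3 -m creep '[[0,0,-0.0004,0,0,0,0.4],[0,0,0.0003,0,0,0,0.4],[0,0,0,0,0,0,0.68],[0,0,0,0,0,0,0.72],[0,0,0,0,0,0,0.8],[0,0,0,0,0,0,0.85],[0,0,0,0,0,0,0.85]]' && python3 -m creep '[[0,0,0.005,0,0,0,0.9],[0,0,0.01,0,0,0,1],[0,0,0.02,0,0,0,1],[0,0,0.03,0,0,0,1],[0.015,-0.01,0.03,0,0,0,1],[0.025,-0.012,0.02,0,0,0,1],[0.025,-0.012,0,0,0,0,1],[0,0,0,0,0,0,1]]' && python3 - <<'E'
from h import *
p,d,W=wristlook("w11.png",dict(red=.0715,blue=.0495,yellow=.0275))
s,d=eyes.snapshot("scene"); save("s11.png",s); 
save("c11.png",np.hstack([cv2.resize(p[0:300,100:460],(400,333)),cv2.resize(s[100:300,220:440],(366,333),interpolation=cv2.INTER_CUBIC)]))
E
```

```text
time: 20.65
eef_pos: [0.4712, 0.3051, 0.0542]
tcp_rot: [0.0, 0.192, 0.981, 0.0]
force: [0.3, 0.4, -0.3]
grip_width: 0.846
grip_force: 0.0
time: 21.45
eef_pos: [0.5384, 0.2697, 0.1707]
tcp_rot: [0.001, 0.193, 0.981, 0.001]
force: [0.3, 0.1, 0.1]
grip_width: 0.999
grip_force: 0.0
red n 4016 ztop 0.071 circ 470.7 304.2 R 30.9 mean [470.  304.5] 
yellow n 1004 ztop 0.0238 circ 651.2 374.8 R 47.2 mean [640.9 393.7]
```

View pics/c11.png

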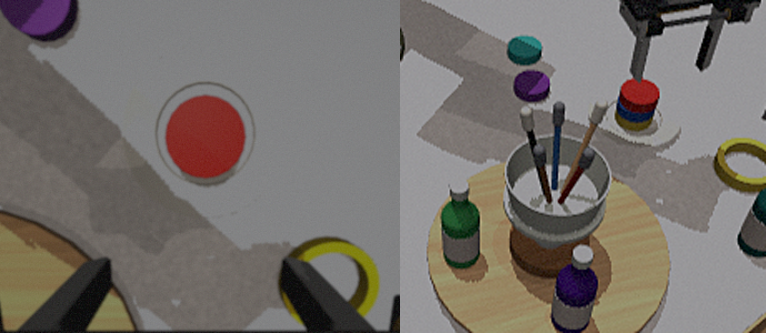

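The stack of red, blue and yellow stands flat and aligned at right-hand px (638,105). Both bottles stand on the carousel, and the gripper is clear of everything.

```bash
python3 -c "from plant import finish_job; print(finish_job())"
```

```text
the job is handed in; nothing more can be done
None
```

The job is handed in at about 21.5 s: blue, then red, were laid flat on the yellow cake on the plate, centred to within about 2 mm by the wrist camera, with both paint bottles still standing on the carousel.

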